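# Meter a few castings from a tipping bin into the loading tray

### The job

Five castings stand in single file in the blue tipping bin: pinch the black tongue at its back, tip the bin slowly until the first casting slides, and hold it about there until two or three castings (never more) have slid over the lip into the grey tray. Then lower the bin gently onto its rest and let go, with the other castings still in the bin. Do not touch the castings with the robot, and leave the yellow bottle, the brass gauge and the brush undisturbed.

Things in the scene. Friction and masses are not known exactly. Their poses are not given: they have to be found in the camera images.
- bin (a joint): tip of the blue bin about its front lip (rad): 0 = down on its rest, grows as the back is lifted, stop at 0.95. Bin about 0.45 kg plus castings 0.4 kg: the back lifts with some 3 to 8 N, and falls back if let go. Friction is not known beforehand: castings 1 to 3 start to slide at some tip between 0.2 and 0.5; castings 4 and 5, on the level rear floor, only at about 0.17 more than that.
- bin_lip (a point): middle of the front lip of the bin floor, on the level hinge axle, 95 mm above the table. Axes turn with the bin: +x the pouring direction (level at rest, dipping by the tip), +y along the axle, z up. The bin is an open-fronted channel, 65 mm wide inside, 240 mm long, walls 30 mm. At rest its front 142 mm of floor slopes 10 degrees down to the lip; the rear floor is level.
- bin_grip (a point): grasp point on the black tongue behind the bin, in bin_lip's axes at x -301, y 0, z +89 mm. The tongue is a plate 10 mm thick, 60 wide (along the axle), 100 long, rising from the bin's back and leaning away from the bin 35 degrees from vertical at rest; 28 mm of it lie above this point. Pinch its thickness, fingers pointing down along it. It turns with the bin. Axes as bin_lip.
- casting1_mid (a point): centre (half-way up) of casting 1, number 1 counted from the lip: a steel-coloured tapered tube on a flat foot, foot 42 mm along the bin, 60 mm across, 12 mm thick, 36 mm high overall, 80 g. In the bin it stands upright on its foot; after dropping into the tray it may lie any way.
- casting2_mid (a point): centre (half-way up) of casting 2, number 2 counted from the lip: a steel-coloured tapered tube on a flat foot, foot 42 mm along the bin, 60 mm across, 12 mm thick, 36 mm high overall, 80 g. In the bin it stands upright on its foot; after dropping into the tray it may lie any way.
- casting3_mid (a point): centre (half-way up) of casting 3, number 3 counted from the lip: a steel-coloured tapered tube on a flat foot, foot 42 mm along the bin, 60 mm across, 12 mm thick, 36 mm high overall, 80 g. In the bin it stands upright on its foot; after dropping into the tray it may lie any way.
- casting4_mid (a point): centre (half-way up) of casting 4, number 4 counted from the lip: a steel-coloured tapered tube on a flat foot, foot 42 mm along the bin, 60 mm across, 12 mm thick, 36 mm high overall, 80 g. In the bin it stands upright on its foot; after dropping into the tray it may lie any way.
- casting5_mid (a point): centre (half-way up) of casting 5, number 5 counted from the lip: a steel-coloured tapered tube on a flat foot, foot 42 mm along the bin, 60 mm across, 12 mm thick, 36 mm high overall, 80 g. In the bin it stands upright on its foot; after dropping into the tray it may lie any way.
- tray: fixed grey open tray below the lip, into which a short steep steel plate leads from the lip; 220 mm (its x, in the pouring direction) by 190 mm, 46 mm high, walls and floor 6 mm; origin under its centre on the table.
- oil_can: yellow plastic bottle, 56 mm across, 130 mm tall, standing; origin under its centre. Bystander.
- plug_gauge: brass plug gauge, 44 mm across, 90 mm tall, standing; origin under its centre. Bystander.
- deburr_brush: hand brush with wooden handle lying on the table, about 200 mm long; origin under its centre. Bystander.
Mind the look-alikes: they are no part of the job. What is shaped like the part that bears casting3_mid but purple is not meant. What is shaped like the part that bears casting2_mid but purple or turquoise is not meant.

How it is judged:
By the outcome, as a careful person would: the job done as asked, in the order asked, and still so for the second after the job is handed in, with the robot touching nothing.
It also fails if it takes over 72 s, if anything falls off the work surface, if the arm or the gripper's body presses on something with over 40 N, if the wrist force passes 120 N, or if a joint passes its speed limit or range.

### The arm

A 7-joint arm with a two-finger parallel gripper is mounted at the origin on the work surface. World frame = base frame: x ahead of the robot, y to its left, z up, the work surface at z = 0. Lengths are in m, angles in rad, forces in N, time in s.
With the tool pointing down it reaches from about 0.425 to 0.825 m from the base axis. Payload 3.6 kg.
Tool frame: the origin (TCP) lies midway between the tips of the shut fingers; the grasp point (between the pads) lies 19 mm behind it; z points along the fingers, y is the line along which they close (so a half turn about z gives the same grasp; the last joint's range is limited). The gripper opens to 93 mm and grips with 3 to 60 N. Pads are 15 mm wide; open, the fingers measure 128 mm over their backs; the gripper's body (75 mm by 188 mm) begins 65 mm behind the grasp point.
Start: joints at [-1.325, 0.615, -0.013, 1.423, 0.008, 1.103, -0.04], TCP at [0.175, 0.626, 0.219] pointing down, gripper open.
Joint ranges: [-3.12, 3.12], [-0.3, 2.06], [-1.34, 1.32], [0.26, 2.42], [-1.36, 4.5], [0.01, 1.98], [-2.84, 2.84]. Speed limits (rad/s): [2.79, 2.79, 3.14, 3.14, 3.14, 3.14, 3.14].

### API

Orientations are given as a unit quaternion [w, x, y, z].
In Python, from workcell import robot gives the robot as it stands.
- The arm moves only by the shell command python3 -m pendant 'ROWS'. ROWS is JSON, a list of rows, each an object with "xyz": the shift along the tool's x, y, z in cm, a list of three; "turn": the turn, a rotation vector about the tool's x, y, z in rad, a list of three; "grip": the finger opening in cm, from 0 to 9.3. In form: [{"xyz": [x, y, z], "turn": [wx, wy, wz], "grip": grip}, ...]. A call has 1 to 5 rows; each row shifts and turns the commanded pose from where the row before left it, along the tool's axes as they then stand; what a row does not reach is not made up. A row lasts 1/12 s, in which the tool goes at most 41.7 mm and 7.16 degrees, less where a joint would pass 70% of its speed; a pose out of reach is approached as far as the arm can. A call is refused whole if a number of a shift passes 4.17 or a number of a turn 0.125, either way. A call with a gripper value outside its range is refused whole. The fingers move at their own pace and stop on an object; the grip force is fixed at half the most. Time passes only in rows, so rows that do not move let the fingers close. It gives the time, the measured TCP pose, the force, the opening and the grip force at its end, in the units of the state.
- robot.state(): the state, without advancing time (a new reading comes with each control period).
- robot.read_camera(name): name is "scene" or "top" or "wrist"; returns a dict with "frame" (480x640x3 uint8, red, green, blue), "intrinsics" (3x3 intrinsics, pixels), "rvec" (rotation vector, rad) and "tvec" (3), from world to camera coordinates, as OpenCV has them. Camera axes: x right, y down, z forward; pixel columns grow to the right and rows downward; lengths in m; the calibration is good to about 2 mm. A picture is of the moment at which its call begins. There is no depth.
- robot.job_done(): hands the job in; it is judged then, once.
The state is a dict: "clock": time; "qpos": joint angles; "dq": joint speeds; "effort": joint torques, N m; "ee_pos": TCP position; "eef_rot": TCP orientation; "wrist_force": force on the tool from outside, world axes, zero at the start; "torque": the same for the moment, N m; "finger_gap": opening from 0.0 (shut) to 1.0 (fully open); "finger_force": force on a finger pad.
Only numpy, scipy, OpenCV 4.12 (cv2) and the standard library are available. Lean on these libraries where they do the work, as an engineer would, in place of code of your own. Each camera call takes 0.05 s, during which the arm holds its last target. There are 200 camera calls.

## Working session

There is one attempt and no reset: what is moved stays moved. The work goes in short steps, Python scripts to look and compute and a shell command to move; the robot and the scene stay as the last step left them, time stands still between calls to the robot, and variables do not carry over. Pictures are saved under pics/ and viewed, at most 10 in all, crops included, and the job is handed in when it is done.

```bash
mkdir -p pics; ls
cat > h.py <<'E'
import numpy as np,cv2,json
from workcell import robot
from scipy.spatial.transform import Rotation as R
def shot(n,f=None):
    d=robot.read_camera(n)
    if f: cv2.imwrite('pics/'+f,d['frame'][:,:,::-1])
    return d
def ray(d,uv):
    M=R.from_rotvec(np.ravel(d['rvec'])).as_matrix();t=np.ravel(d['tvec'])
    r=M.T@np.linalg.inv(d['intrinsics'])@np.array([uv[0],uv[1],1.]);return -M.T@t,r/np.linalg.norm(r)
def atz(d,uv,z):
    o,r=ray(d,uv);return o+r*(z-o[2])/r[2]
def proj(d,P):
    return cv2.projectPoints(np.atleast_2d(np.array(P,float)),np.array(d['rvec'],float),np.array(d['tvec'],float),np.array(d['intrinsics'],float),None)[0][:,0]
E
python3 - <<'E'
from h import *
import pickle
D={}
for n in['scene','top']:
    D[n]=shot(n,n+'0.png'); print(n,ray(D[n],(320,240)))
pickle.dump(D,open('d0.pkl','wb'))
print(robot.state())
E
```

```text
pics
scene (array([ 1.01883214, -0.44823391,  0.68946579]), array([-0.57171377,  0.52734565, -0.62852997]))
top (array([ 0.3383466 , -0.00331541,  0.97894349]), array([ 0.20203307, -0.02156556, -0.97914124]))
{'clock': 0.1, 'qpos': array([-1.32450007,  0.61580322, -0.01262095,  1.42472975,  0.0081318 ,
        1.10342574, -0.04039022]), 'dq': array([ 0.00086067, -0.00326314, -0.00047218, -0.0038539 ,  0.00124025,
       -0.00029658,  0.00108031]), 'effort': array([ 1.29134383e-03, -4.60046589e+01,  2.10140711e-01, -1.66245782e+01,
       -6.11740141e-02,  1.69495738e-02,  1.04021567e-04]), 'ee_pos': array([0.17492855, 0.62527355, 0.21761249]), 'eef_rot': array([-1.30175552e-04,  1.35929341e-01,  9.90717858e-01, -1.15032938e-03]), 'wrist_force': array([ 0.68617981,  0.54219029, -0.08678351]), 'torque': array([-0.01159641, -0.03099317,  0.02161943]), 'finger_force': 0.0, 'finger_gap': 1.001584325882254}
```

View pics/scene0.png

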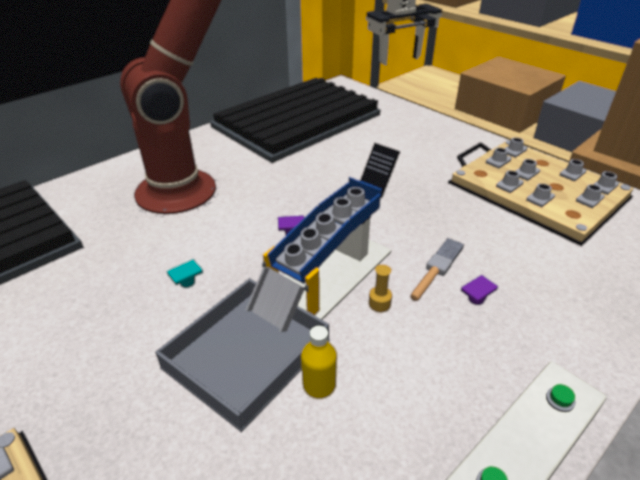

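View pics/top0.png

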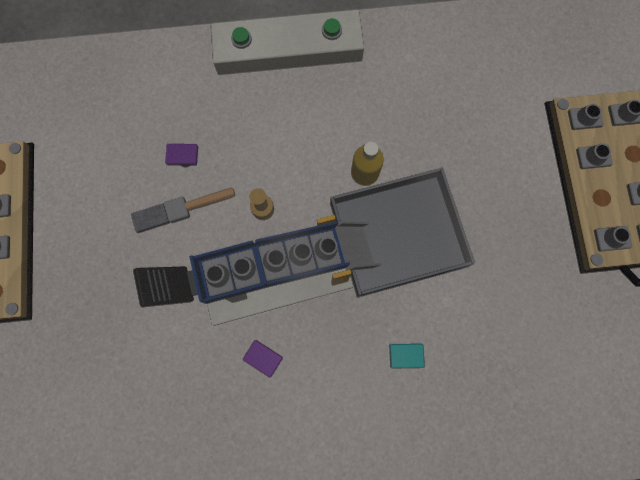

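The scene picture shows one blue bin at (330,230), its black tongue at (380,168) and the tray at (245,350). The top picture shows the tongue at (165,286), the bin from (195,280) to (345,245), the tray centred at (402,232), the bottle at (368,163), the gauge at (261,203) and the brush at (183,210).

What could be mistaken for the target:
- **Tongue:** it is the only black plate. The black mats are ribbed and much larger.
- **Castings:** the grey ones in the bin are meant. The purple ones at top (181,154) and (263,358), the turquoise one at (407,356) and the grey ones on the boards are look-alikes.

Next is a close crop of the bin.

Run:
```python
from h import *
import pickle
D=pickle.load(open('d0.pkl','rb'))
a=cv2.resize(D['top']['frame'][225:320,125:365],None,fx=3.3,fy=3.3,interpolation=cv2.INTER_CUBIC)[:,:792]
b=cv2.resize(D['scene']['frame'][135:235,230:430],None,fx=2.8,fy=2.8,interpolation=cv2.INTER_CUBIC)
c=np.zeros((600,792,3),np.uint8);c[:a.shape[0]]=a;c[315:315+b.shape[0],:560]=b
cv2.imwrite('pics/crop.png',c[:,:,::-1])
d=D['top']
for uv in[(332,208),(443,170),(472,264),(361,293)]:print('tray',atz(d,uv,.046))
```

```text
tray [ 0.58874546 -0.05220847  0.046     ]
tray [ 0.64068879 -0.26770967  0.046     ]
tray [ 0.45847442 -0.29255532  0.046     ]
tray [ 0.42704202 -0.08678545  0.046     ]
```

View pics/crop.png

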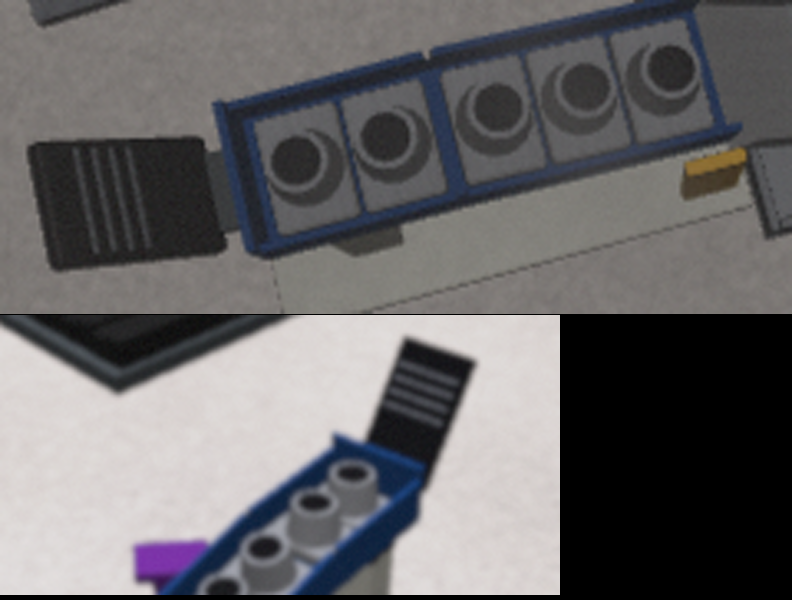

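The crop shows the tongue's end edge from (134,269) to (141,307) in top pixels, and at (375,144) to (400,152) in the scene. The bin's back corners are at top (191,256) and (204,303). Five grey castings stand in the bin. I'll fit lip x, y and yaw to these points.

Run:
```python
from h import *
import pickle
from scipy.optimize import least_squares
D=pickle.load(open('d0.pkl','rb'))
T=[((-.320,.03,.110),(134.1,268.9)),((-.320,-.03,.110),(140.8,306.8)),((-.243,.0355,.055),(190.8,256.2)),((-.243,-.0355,.055),(204.4,302.9)),((0,-.0355,.030),(349.2,263.8))]
S=[((-.318,.03,.112),(374.6,143.9)),((-.318,-.03,.112),(400,151.8)) if 0 else ((-.318,-.03,.112),(374.6,143.9)),]
S=[((-.318,-.03,.112),(374.6,143.9)),((-.318,.03,.112),(400,151.8)),((-.243,-.0355,.055),(349.6,178.6)),((-.243,.0355,.055),(382.5,189.3))]
def W(p,q): 
    return R.from_euler('z',p[2]).apply(q)+[p[0],p[1],.095]
def f(p): return np.concatenate([(proj(D[n],W(p,[a for a,_ in L]))-[b for _,b in L]).ravel() for n,L in(('top',T),('scene',S))])
s=least_squares(f,[.5,-.1,-1.5],loss='soft_l1');p=s.x
print(p,np.round(f(p).reshape(-1,2),1))
g=W(p,[-.301,0,.089]);print('grip',g)
st=robot.state()
print('tray ctr pred',W(p,[.16,0,0]))
d=R.from_euler('z',p[2]).apply([.5735764,0,-.8191520]) # fingers down along tongue
n=R.from_euler('z',p[2]).apply([.819152,0,.5735764]) # thickness
cur=R.from_quat(st['eef_rot'],scalar_first=True)
print('cur axes',np.round(cur.as_matrix(),3).tolist())
for sg in(1,-1):
    y=sg*n;x=np.cross(y,d);Rt=R.from_matrix(np.c_[x,y,d])
    print(sg,'rotvec tool',(cur.inv()*Rt).as_rotvec(), 'q',Rt.as_quat(scalar_first=True))
for dist in(.019,-.06): print('tcp', g+d*dist, cur.inv().apply(g+d*dist-st['ee_pos']))
json.dump(list(p),open('p.json','w'))
```

```text
[ 0.50479739 -0.05843795 -1.41236923] [[-0.5 -0.7]
 [ 0.4  0.2]
 [ 1.   1.6]
 [-3.2 -2.4]
 [-1.2 -0. ]
 [-0.4 -1.4]
 [-0.2 -0.5]
 [ 0.1  2.7]
 [-3.1  4. ]]
grip [0.45731007 0.23879252 0.184     ]
tray ctr pred [ 0.53003982 -0.21643421  0.095     ]
cur axes [[-0.963, 0.269, -0.001], [0.269, 0.963, -0.002], [-0.0, -0.002, -1.0]]
1 rotvec tool [-0.18000801 -0.8163712   2.59974056] q [0.29976286 0.95072633 0.07546832 0.02379507]
-1 rotvec tool [ 0.59896647 -0.13207076 -0.41737219] q [ 0.02379507 -0.07546832  0.95072633 -0.29976286]
tcp [0.45902938 0.22803105 0.16843611] [-0.38059112 -0.3059298   0.0499055 ]
tcp [0.45188064 0.27277612 0.23314912] [-0.36165865 -0.26491354 -0.01490366]
```

```bash
python3 -m pendant '[{"xyz":[-2.6,-1.9,-0.4],"turn":[0,0,0],"grip":9.3},{"xyz":[-2.6,-1.9,-0.4],"turn":[0,0,0],"grip":9.3},{"xyz":[-2.6,-1.9,-0.4],"turn":[0,0,0],"grip":9.3},{"xyz":[-2.6,-1.9,-0.4],"turn":[0,0,0],"grip":9.3},{"xyz":[-2.6,-1.9,-0.4],"turn":[0,0,0],"grip":9.3}]'
python3 -m pendant '[{"xyz":[-2.6,-1.9,-0.4],"turn":[0,0,0],"grip":9.3},{"xyz":[-2.6,-1.9,-0.4],"turn":[0,0,0],"grip":9.3},{"xyz":[-2.6,-1.9,-0.4],"turn":[0,0,0],"grip":9.3},{"xyz":[-2.6,-1.9,-0.4],"turn":[0,0,0],"grip":9.3},{"xyz":[-2.6,-1.9,-0.4],"turn":[0,0,0],"grip":9.3}]'
cat >> h.py <<'E'
def tgt(th=0,back=.019):
    "TCP pose for bin tip th; back>0 = tcp beyond grip point along fingers"
    p=json.load(open('p.json'));B=R.from_euler('z',p[2])*R.from_euler('y',th)
    d=B.apply([.5735764,0,-.8191520]);y=-B.apply([.819152,0,.5735764]);x=np.cross(y,d)
    return B.apply([-.301,0,.089])+[p[0],p[1],.095]+d*back,R.from_matrix(np.c_[x,y,d])
def err(th=0,back=.019,st=None):
    st=st or robot.state();P,Q=tgt(th,back);c=R.from_quat(st['eef_rot'],scalar_first=True)
    print('ee',st['ee_pos'].round(4),'t',st['clock'],'gap',round(st['finger_gap'],3),'ff',round(st['finger_force'],1),'F',st['wrist_force'].round(1))
    print('shift cur axes cm',(c.inv().apply(P-st['ee_pos'])*100).round(2),'shift tgt axes cm',(Q.inv().apply(P-st['ee_pos'])*100).round(2),'turn',(c.inv()*Q).as_rotvec().round(4))
E
python3 -c "
from h import *
err(0,-.06)"
```

```text
clock: 0.52
ee_pos: [0.2753, 0.4978, 0.2383]
eef_rot: [-0.0, 0.136, 0.991, -0.001]
wrist_force: [1.2, 0.0, 0.2]
finger_gap: 1.002
finger_force: 0.0
clock: 0.93
ee_pos: [0.3748, 0.3713, 0.2585]
eef_rot: [-0.0, 0.136, 0.991, -0.0]
wrist_force: [0.4, 0.6, -0.7]
finger_gap: 0.997
finger_force: 0.0
ee [0.3748 0.3713 0.2585] t 0.9333 gap 0.997 ff 0.0 F [ 0.4  0.6 -0.7]
shift cur axes cm [-10.07  -7.41   2.54] shift tgt axes cm [-6.05 -7.51  8.35] turn [ 0.6005 -0.1322 -0.4174]
```

```bash
python3 -m pendant '[{"xyz":[-0.8,-0.8,0.3],"turn":[0.086,-0.019,-0.06],"grip":9.3},{"xyz":[-0.8,-0.8,0.3],"turn":[0.086,-0.019,-0.06],"grip":9.3},{"xyz":[-0.8,-0.8,0.3],"turn":[0.086,-0.019,-0.06],"grip":9.3},{"xyz":[-0.8,-0.8,0.3],"turn":[0.086,-0.019,-0.06],"grip":9.3},{"xyz":[-0.8,-0.8,0.3],"turn":[0.086,-0.019,-0.06],"grip":9.3}]'
python3 -m pendant '[{"xyz":[-0.8,-0.8,0.3],"turn":[0.086,-0.019,-0.06],"grip":9.3},{"xyz":[-0.8,-0.8,0.3],"turn":[0.085,-0.018,-0.057],"grip":9.3},{"xyz":[0,0,0],"turn":[0,0,0],"grip":9.3}]' >/dev/null
python3 -c "
from h import *
err(0,-.06)"
```

```text
clock: 1.35
ee_pos: [0.4082, 0.3253, 0.2517]
eef_rot: [0.018, -0.017, 0.975, -0.219]
wrist_force: [1.0, -0.5, 0.3]
finger_gap: 1.0
finger_force: 0.0
ee [0.4238 0.3112 0.2515] t 1.6 gap 1.002 ff 0.0 F [-0.   0.2 -0.7]
shift cur axes cm [-2.16 -2.41  3.94] shift tgt axes cm [-2.17 -2.42  3.93] turn [-0.004  -0.0008  0.0049]
```

```bash
python3 -m pendant '[{"xyz":[-1.1,-1.2,0.5],"turn":[0,0,0],"grip":9.3},{"xyz":[-1.1,-1.2,0.5],"turn":[-0.004,0,0.005],"grip":9.3},{"xyz":[0,0,1.4],"turn":[0,0,0],"grip":9.3},{"xyz":[0,0,1.4],"turn":[0,0,0],"grip":9.3},{"xyz":[0,0,0],"turn":[0,0,0],"grip":9.3}]' >/dev/null
python3 - <<'E'
from h import *
err(0,-.06)
a=shot('scene')['frame'][60:240,240:480];a=cv2.resize(a,None,fx=1.65,fy=1.65,interpolation=cv2.INTER_CUBIC)
w=shot('wrist');b=cv2.resize(w['frame'],(396,297))
c=np.zeros((300,792,3),np.uint8);c[:297,:396]=a[:297,:396];c[:297,396:]=b
p=json.load(open('p.json'));P=lambda q:R.from_euler('z',p[2]).apply(q)+[p[0],p[1],.095]
t=[[-.317-.004,y,.112-.003] for y in(.03,-.03)]+[[-.317+.004,y,.112+.003] for y in(.03,-.03)]
print('pred tongue end corners in crop', (proj(w,P(t))*396/640+[396,0]).round(1).tolist())
cv2.imwrite('pics/pre.png',cv2.resize(c,None,fx=1,fy=1)[:,:,::-1])
E
```

```text
ee [0.4534 0.2688 0.2362] t 2.0167 gap 0.996 ff 0.0 F [-0.4 -0.1 -0.1]
shift cur axes cm [0.1  0.52 0.01] shift tgt axes cm [0.09 0.52 0.01] turn [ 0.0018 -0.004  -0.0106]
pred tongue end corners in crop [[604.2, 202.8], [604.6, 140.2], [593.4, 203.1], [592.9, 140.4]]
```

View pics/pre.png

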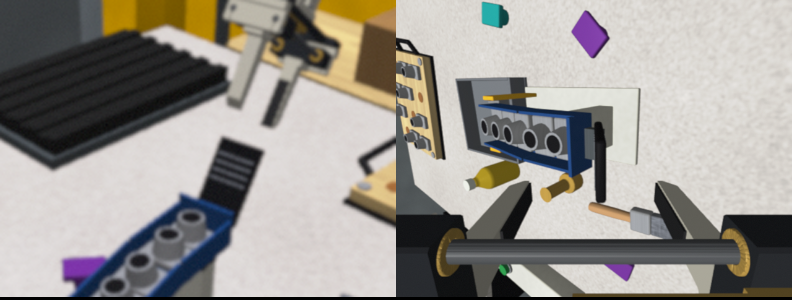

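The scene crop shows the open fingers above the tongue at (230,180). In the wrist view the tongue is at columns 593–607, where predicted, and centred between the fingers. I'll centre, advance along the tongue, then close.

```bash
python3 -m pendant '[{"xyz":[0.1,0.5,1.5],"turn":[0,-0.004,-0.01],"grip":9.3},{"xyz":[0,0,1.6],"turn":[0,0,0],"grip":9.3},{"xyz":[0,0,1.6],"turn":[0,0,0],"grip":7},{"xyz":[0,0,1.6],"turn":[0,0,0],"grip":5},{"xyz":[0,0,1.6],"turn":[0,0,0],"grip":4}]' >/dev/null
python3 -m pendant '[{"xyz":[0,0,0],"turn":[0,0,0],"grip":3},{"xyz":[0,0,0],"turn":[0,0,0],"grip":3}]'
python3 - <<'E'
from h import *
err(0)
w=shot('wrist','w1.png')
p=json.load(open('p.json'));P=lambda q:R.from_euler('z',p[2]).apply(q)+[p[0],p[1],.095]
E
```

```text
clock: 2.7
ee_pos: [0.4591, 0.2325, 0.1696]
eef_rot: [0.025, -0.078, 0.951, -0.297]
wrist_force: [0.1, 0.4, 0.1]
finger_gap: 0.69
finger_force: 0.0
ee [0.4591 0.2325 0.1696] t 2.7 gap 0.69 ff 0.0 F [0.1 0.4 0.1]
shift cur axes cm [ 0.08 -0.3   0.35] shift tgt axes cm [ 0.07 -0.3   0.35] turn [0.0046 0.0048 0.0032]
```

View pics/w1.png

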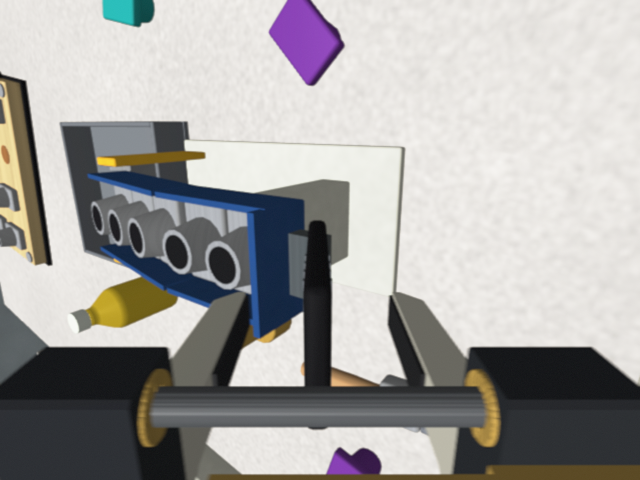

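The wrist view shows the tongue at columns 305–330, midway between the fingers (249 and 391), clear of the castings. Closing now.

```bash
python3 -m pendant '[{"xyz":[0,-0.05,0.3],"turn":[0,0,0],"grip":3},{"xyz":[0,0,0],"turn":[0,0,0],"grip":1.5},{"xyz":[0,0,0],"turn":[0,0,0],"grip":0.5},{"xyz":[0,0,0],"turn":[0,0,0],"grip":0.3},{"xyz":[0,0,0],"turn":[0,0,0],"grip":0}]' >/dev/null
python3 -m pendant '[{"xyz":[0,0,0],"turn":[0,0,0],"grip":0},{"xyz":[0,0,0],"turn":[0,0,0],"grip":0},{"xyz":[0,0,0],"turn":[0,0,0],"grip":0},{"xyz":[0,0,0],"turn":[0,0,0],"grip":0},{"xyz":[0,0,0],"turn":[0,0,0],"grip":0}]'
python3 - <<'E'
from h import *
err(0)
E
```

```text
clock: 3.58
ee_pos: [0.4592, 0.23, 0.1671]
eef_rot: [0.025, -0.078, 0.951, -0.298]
wrist_force: [0.5, 1.2, 0.2]
finger_gap: 0.107
finger_force: 30.0
ee [0.4592 0.23   0.1671] t 3.5833 gap 0.107 ff 30.0 F [0.5 1.2 0.2]
shift cur axes cm [ 0.05 -0.23 -0.01] shift tgt axes cm [ 0.05 -0.23 -0.01] turn [0.0028 0.0048 0.0045]
```

The tongue is gripped: 10 mm opening, 30 N. I'll write a tip estimate and a bin-fixed strip view for monitoring, then begin tipping. Each 0.01 rad of tip is tool (0, −0.227, −0.196) cm with turn (−0.01, 0, 0).

```bash
cat >> h.py <<'E'
def theta():
    st=robot.state();Q0=R.from_quat(json.load(open('q0.json')),scalar_first=True)
    return -(Q0.inv()*R.from_quat(st['eef_rot'],scalar_first=True)).as_rotvec()[0],st
def strip(cam,th):
    d=shot(cam);p=json.load(open('p.json'));B=R.from_euler('z',p[2])*R.from_euler('y',th)
    xs=np.arange(-.245,.02,.0005);ys=np.arange(.034,-.034,-.0005)
    X,Y=np.meshgrid(xs,ys);Z=np.minimum(np.maximum(-X,0),.142)*np.tan(np.radians(10))+.036
    uv=proj(d,B.apply(np.c_[X.ravel(),Y.ravel(),Z.ravel()])+[p[0],p[1],.095]).astype(np.float32)
    m=uv.reshape(*X.shape,2);return cv2.remap(d['frame'],m[...,0],m[...,1],cv2.INTER_LINEAR),d
def watch(tag=None):
    th,st=theta();P,Q=tgt(th);c=R.from_quat(st['eef_rot'],scalar_first=True)
    s,d=strip('top',th);s=s.astype(float)
    import os
    if not os.path.exists('s0.npy'):np.save('s0.npy',s);np.save('f0.npy',d['frame'])
    df=np.abs(s-np.load('s0.npy')).mean((0,2));segs=[df[i:i+40].mean().round(1) for i in range(0,520,40)]
    f0=np.load('f0.npy').astype(float);tr=np.abs(d['frame'][190:280,365:460]-f0[190:280,365:460]).mean()
    print('t %.1f th %.3f F %s ff %.0f gap %.3f poserr cm %s turn %s'%(st['clock'],th,st['wrist_force'].round(1),st['finger_force'],st['finger_gap'],(c.inv().apply(P-st['ee_pos'])*100).round(2),(c.inv()*Q).as_rotvec().round(3)))
    print(' strip diff rear->lip',*segs,'tray diff %.1f'%tr)
    if tag:
        s2,_=strip('scene',th);cv2.imwrite('pics/'+tag,np.vstack([s.astype(np.uint8),s2])[:,:,::-1])
E
python3 - <<'E'
from h import *
st=robot.state();json.dump(list(st['eef_rot']),open('q0.json','w'))
p=json.load(open('p.json'));P,Q=tgt();e=(st['ee_pos']-P)[:2];p[0]+=e[0];p[1]+=e[1];json.dump(p,open('p.json','w'));print(e,p);watch()
E
python3 -m pendant '[{"xyz":[0,-0.227,-0.196],"turn":[-0.01,0,0],"grip":0},{"xyz":[0,-0.227,-0.196],"turn":[-0.01,0,0],"grip":0},{"xyz":[0,-0.227,-0.196],"turn":[-0.01,0,0],"grip":0},{"xyz":[0,-0.227,-0.196],"turn":[-0.01,0,0],"grip":0},{"xyz":[0,-0.227,-0.196],"turn":[-0.01,0,0],"grip":0}]'
python3 - <<'E'
from h import *
watch('st1.png')
E
```

```text
[0.00019347 0.00192584] [np.float64(0.5049908596342392), np.float64(-0.05651210979154451), -1.4123692325934019]
t 3.6 th -0.000 F [0.5 1.2 0.2] ff 30 gap 0.107 poserr cm [-0.   -0.08 -0.11] turn [0.003 0.005 0.005]
 strip diff rear->lip 0.0 0.0 0.0 0.0 0.0 0.0 0.0 0.0 0.0 0.0 0.0 0.0 0.0 tray diff 0.0
clock: 4.05
ee_pos: [0.4599, 0.226, 0.1818]
eef_rot: [0.023, -0.079, 0.958, -0.273]
wrist_force: [0.3, 1.0, -0.7]
finger_gap: 0.107
finger_force: 30.0
t 4.0 th 0.052 F [ 0.3  1.  -0.7] ff 30 gap 0.107 poserr cm [ 0.   -0.11 -0.14] turn [0.003 0.005 0.004]
 strip diff rear->lip 5.0 2.8 4.9 4.2 3.5 6.3 2.1 5.0 2.2 5.4 2.7 4.6 3.0 tray diff 1.6
```

View pics/st1.png

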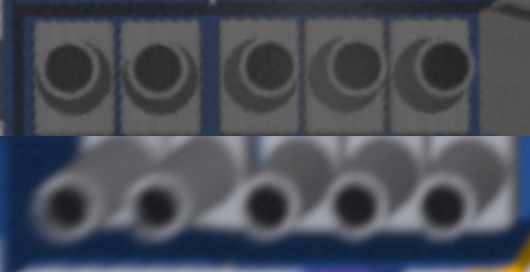

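The strip shows all five castings in place, with holes at columns 70, 158, 270, 357 and 445. The load reads low, so I'll tip a little more and check that the bin really follows.

```bash
python3 -m pendant '[{"xyz":[0,-0.227,-0.196],"turn":[-0.01,0,0],"grip":0},{"xyz":[0,-0.227,-0.196],"turn":[-0.01,0,0],"grip":0},{"xyz":[0,-0.227,-0.196],"turn":[-0.01,0,0],"grip":0},{"xyz":[0,-0.227,-0.196],"turn":[-0.01,0,0],"grip":0},{"xyz":[0,-0.227,-0.196],"turn":[-0.01,0,0],"grip":0}]'
python3 - <<'E'
from h import *
watch()
d=shot('scene');f=cv2.resize(d['frame'][90:270,220:440],None,fx=3,fy=3,interpolation=cv2.INTER_CUBIC)
th,_=theta();p=json.load(open('p.json'))
for t,col in((0,(255,0,0)),(th,(0,255,0))):
    B=R.from_euler('z',p[2])*R.from_euler('y',t)
    for u in (proj(d,B.apply([[-.243,.0355,.055],[-.243,-.0355,.055],[-.142,.0355,.055],[-.142,-.0355,.055]])+[p[0],p[1],.095])-[220,90])*3: cv2.circle(f,tuple(int(v) for v in u),3,col,-1)
cv2.imwrite('pics/sc2.png',f[:,:,::-1])
E
```

```text
clock: 4.57
ee_pos: [0.4606, 0.2213, 0.1959]
eef_rot: [0.021, -0.079, 0.965, -0.249]
wrist_force: [0.9, 1.0, 0.1]
finger_gap: 0.102
finger_force: 30.0
t 4.6 th 0.102 F [0.9 1.  0.1] ff 30 gap 0.102 poserr cm [ 0.   -0.11 -0.14] turn [0.003 0.004 0.004]
 strip diff rear->lip 8.3 3.5 7.7 5.8 5.3 9.7 2.7 7.5 3.0 8.1 3.4 7.6 3.6 tray diff 1.6
```

View pics/sc2.png

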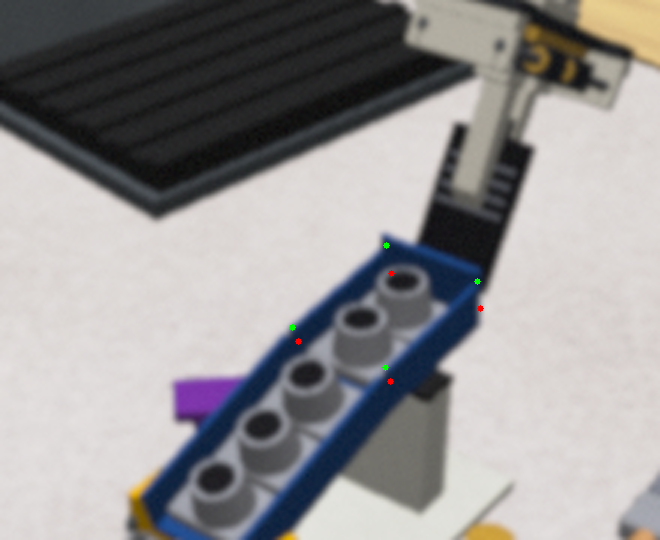

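The bin follows the predicted tip: the green marks sit on its rear corners at (387,245) and (477,281), and the castings are unmoved. I'll add slide detection by correlating the front strip, and continue slowly with a stop on movement.

```bash
cat > w.py <<'E'
from h import *
import sys,os
th,st=theta();s,d=strip('top',th);g=cv2.cvtColor(s,cv2.COLOR_RGB2GRAY).astype(np.float32)
if not os.path.exists('ref.npy'):np.save('ref.npy',g)
r=np.load('ref.npy');out=[]
for a,b in((20,112),(112,200),(220,302),(302,385),(385,475)):
    lo,hi=max(0,a-20),min(530,b+20)
    t=r[25:115,a:b];m=cv2.matchTemplate(g[15:125],t,cv2.TM_CCOEFF_NORMED);x=cv2.minMaxLoc(m[:,lo:min(hi+60,m.shape[1])])
    out.append((x[3][0]+lo-a if 0 else x[3][0]+lo-a,round(x[1],2)))
f0=np.load('f0.npy').astype(float);tr=np.abs(d['frame'][190:280,365:460]-f0[190:280,365:460]).mean()
print('t %.1f th %.3f Fz %.1f gap %.3f c5..c1 shift(0.5mm),score %s tray %.1f'%(st['clock'],th,st['wrist_force'][2],st['finger_gap'],out,tr))
sys.exit(1 if tr>3.5 or any(abs(o[0])>4 or o[1]<.6 for o in out[2:]) else 0)
E
python3 w.py && python3 -m pendant '[{"xyz":[0,-0.227,-0.196],"turn":[-0.01,0,0],"grip":0},{"xyz":[0,-0.227,-0.196],"turn":[-0.01,0,0],"grip":0},{"xyz":[0,-0.227,-0.196],"turn":[-0.01,0,0],"grip":0},{"xyz":[0,-0.227,-0.196],"turn":[-0.01,0,0],"grip":0},{"xyz":[0,-0.227,-0.196],"turn":[-0.01,0,0],"grip":0}]' >/dev/null && python3 w.py && python3 -m pendant '[{"xyz":[0,-0.113,-0.098],"turn":[-0.005,0,0],"grip":0},{"xyz":[0,-0.113,-0.098],"turn":[-0.005,0,0],"grip":0},{"xyz":[0,-0.113,-0.098],"turn":[-0.005,0,0],"grip":0},{"xyz":[0,-0.113,-0.098],"turn":[-0.005,0,0],"grip":0},{"xyz":[0,-0.113,-0.098],"turn":[-0.005,0,0],"grip":0}]' >/dev/null && python3 w.py && python3 -m pendant '[{"xyz":[0,-0.113,-0.098],"turn":[-0.005,0,0],"grip":0},{"xyz":[0,-0.113,-0.098],"turn":[-0.005,0,0],"grip":0},{"xyz":[0,-0.113,-0.098],"turn":[-0.005,0,0],"grip":0},{"xyz":[0,-0.113,-0.098],"turn":[-0.005,0,0],"grip":0},{"xyz":[0,-0.113,-0.098],"turn":[-0.005,0,0],"grip":0}]' >/dev/null && python3 w.py
```

```text
t 4.7 th 0.103 Fz -0.5 gap 0.104 c5..c1 shift(0.5mm),score [(0, 1.0), (0, 1.0), (0, 1.0), (0, 1.0), (0, 1.0)] tray 1.6
t 5.1 th 0.152 Fz 0.4 gap 0.104 c5..c1 shift(0.5mm),score [(-2, 0.96), (-2, 0.96), (-1, 0.97), (-1, 0.97), (-1, 0.96)] tray 1.7
t 5.6 th 0.177 Fz -0.2 gap 0.109 c5..c1 shift(0.5mm),score [(-3, 0.93), (-2, 0.92), (-2, 0.94), (-1, 0.95), (-2, 0.94)] tray 1.7
t 6.1 th 0.202 Fz 0.1 gap 0.108 c5..c1 shift(0.5mm),score [(-3, 0.88), (-3, 0.88), (-2, 0.91), (-2, 0.92), (-2, 0.9)] tray 1.7
```

```bash
rm ref.npy; python3 w.py && python3 -m pendant '[{"xyz":[0,-0.091,-0.078],"turn":[-0.004,0,0],"grip":0},{"xyz":[0,-0.091,-0.078],"turn":[-0.004,0,0],"grip":0},{"xyz":[0,-0.091,-0.078],"turn":[-0.004,0,0],"grip":0},{"xyz":[0,-0.091,-0.078],"turn":[-0.004,0,0],"grip":0},{"xyz":[0,-0.091,-0.078],"turn":[-0.004,0,0],"grip":0}]' >/dev/null && python3 w.py && python3 -m pendant '[{"xyz":[0,-0.091,-0.078],"turn":[-0.004,0,0],"grip":0},{"xyz":[0,-0.091,-0.078],"turn":[-0.004,0,0],"grip":0},{"xyz":[0,-0.091,-0.078],"turn":[-0.004,0,0],"grip":0},{"xyz":[0,-0.091,-0.078],"turn":[-0.004,0,0],"grip":0},{"xyz":[0,-0.091,-0.078],"turn":[-0.004,0,0],"grip":0}]' >/dev/null && python3 w.py && python3 -m pendant '[{"xyz":[0,-0.091,-0.078],"turn":[-0.004,0,0],"grip":0},{"xyz":[0,-0.091,-0.078],"turn":[-0.004,0,0],"grip":0},{"xyz":[0,-0.091,-0.078],"turn":[-0.004,0,0],"grip":0},{"xyz":[0,-0.091,-0.078],"turn":[-0.004,0,0],"grip":0},{"xyz":[0,-0.091,-0.078],"turn":[-0.004,0,0],"grip":0}]' >/dev/null && python3 w.py && python3 -m pendant '[{"xyz":[0,-0.091,-0.078],"turn":[-0.004,0,0],"grip":0},{"xyz":[0,-0.091,-0.078],"turn":[-0.004,0,0],"grip":0},{"xyz":[0,-0.091,-0.078],"turn":[-0.004,0,0],"grip":0},{"xyz":[0,-0.091,-0.078],"turn":[-0.004,0,0],"grip":0},{"xyz":[0,-0.091,-0.078],"turn":[-0.004,0,0],"grip":0}]' >/dev/null && python3 w.py
python3 -c "
from h import *
watch()"
```

```text
t 6.1 th 0.202 Fz 0.9 gap 0.107 c5..c1 shift(0.5mm),score [(0, 1.0), (0, 1.0), (0, 1.0), (0, 1.0), (0, 1.0)] tray 1.7
t 6.6 th 0.222 Fz 0.2 gap 0.105 c5..c1 shift(0.5mm),score [(-1, 0.98), (-1, 0.98), (-1, 0.98), (-1, 0.99), (0, 0.99)] tray 1.7
t 7.0 th 0.242 Fz 2.4 gap 0.107 c5..c1 shift(0.5mm),score [(-2, 0.97), (-1, 0.98), (-1, 0.98), (-1, 0.98), (-1, 0.98)] tray 1.7
t 7.5 th 0.262 Fz 1.3 gap 0.106 c5..c1 shift(0.5mm),score [(-2, 0.94), (-2, 0.96), (-1, 0.96), (-1, 0.96), (-1, 0.96)] tray 1.7
t 8.0 th 0.282 Fz 2.7 gap 0.106 c5..c1 shift(0.5mm),score [(-3, 0.91), (-2, 0.95), (-1, 0.94), (-2, 0.95), (-1, 0.95)] tray 1.8
t 8.0 th 0.282 F [-0.8  3.7  1.9] ff 30 gap 0.110 poserr cm [ 0.02 -0.09 -0.14] turn [0.003 0.004 0.005]
 strip diff rear->lip 21.0 4.9 10.4 7.3 10.6 17.0 4.2 9.0 5.7 10.1 6.4 11.0 4.3 tray diff 1.8
```

```bash
rm ref.npy; python3 w.py && python3 -m pendant '[{"xyz":[0,-0.068,-0.059],"turn":[-0.003,0,0],"grip":0},{"xyz":[0,-0.068,-0.059],"turn":[-0.003,0,0],"grip":0},{"xyz":[0,-0.068,-0.059],"turn":[-0.003,0,0],"grip":0},{"xyz":[0,-0.068,-0.059],"turn":[-0.003,0,0],"grip":0},{"xyz":[0,-0.068,-0.059],"turn":[-0.003,0,0],"grip":0}]' >/dev/null && python3 w.py && python3 -m pendant '[{"xyz":[0,-0.068,-0.059],"turn":[-0.003,0,0],"grip":0},{"xyz":[0,-0.068,-0.059],"turn":[-0.003,0,0],"grip":0},{"xyz":[0,-0.068,-0.059],"turn":[-0.003,0,0],"grip":0},{"xyz":[0,-0.068,-0.059],"turn":[-0.003,0,0],"grip":0},{"xyz":[0,-0.068,-0.059],"turn":[-0.003,0,0],"grip":0}]' >/dev/null && python3 w.py && python3 -m pendant '[{"xyz":[0,-0.068,-0.059],"turn":[-0.003,0,0],"grip":0},{"xyz":[0,-0.068,-0.059],"turn":[-0.003,0,0],"grip":0},{"xyz":[0,-0.068,-0.059],"turn":[-0.003,0,0],"grip":0},{"xyz":[0,-0.068,-0.059],"turn":[-0.003,0,0],"grip":0},{"xyz":[0,-0.068,-0.059],"turn":[-0.003,0,0],"grip":0}]' >/dev/null && python3 w.py && python3 -m pendant '[{"xyz":[0,-0.068,-0.059],"turn":[-0.003,0,0],"grip":0},{"xyz":[0,-0.068,-0.059],"turn":[-0.003,0,0],"grip":0},{"xyz":[0,-0.068,-0.059],"turn":[-0.003,0,0],"grip":0},{"xyz":[0,-0.068,-0.059],"turn":[-0.003,0,0],"grip":0},{"xyz":[0,-0.068,-0.059],"turn":[-0.003,0,0],"grip":0}]' >/dev/null && python3 w.py
python3 -c "
from h import *
watch()"
```

```text
t 8.1 th 0.282 Fz 1.3 gap 0.109 c5..c1 shift(0.5mm),score [(0, 1.0), (0, 1.0), (0, 1.0), (0, 1.0), (0, 1.0)] tray 1.8
t 8.6 th 0.297 Fz 2.1 gap 0.107 c5..c1 shift(0.5mm),score [(-1, 0.98), (0, 0.99), (0, 0.99), (0, 0.99), (0, 0.99)] tray 1.8
t 9.0 th 0.312 Fz 2.5 gap 0.105 c5..c1 shift(0.5mm),score [(-1, 0.98), (-1, 0.99), (-1, 0.98), (-1, 0.98), (-1, 0.98)] tray 1.8
t 9.5 th 0.327 Fz 3.1 gap 0.109 c5..c1 shift(0.5mm),score [(-2, 0.96), (-1, 0.98), (-1, 0.97), (-1, 0.98), (-1, 0.98)] tray 1.9
t 9.9 th 0.342 Fz 3.0 gap 0.106 c5..c1 shift(0.5mm),score [(-2, 0.95), (-1, 0.96), (-1, 0.96), (-1, 0.97), (-1, 0.97)] tray 2.0
t 10.0 th 0.342 F [0.5 4.  3.7] ff 30 gap 0.110 poserr cm [ 0.02 -0.1  -0.14] turn [0.003 0.004 0.005]
 strip diff rear->lip 23.5 6.0 10.6 7.9 11.3 18.4 5.2 8.8 6.9 10.4 7.2 11.2 4.7 tray diff 2.0
```

```bash
rm ref.npy; python3 w.py && python3 -m pendant '[{"xyz":[0,-0.068,-0.059],"turn":[-0.003,0,0],"grip":0},{"xyz":[0,-0.068,-0.059],"turn":[-0.003,0,0],"grip":0},{"xyz":[0,-0.068,-0.059],"turn":[-0.003,0,0],"grip":0},{"xyz":[0,-0.068,-0.059],"turn":[-0.003,0,0],"grip":0},{"xyz":[0,-0.068,-0.059],"turn":[-0.003,0,0],"grip":0}]' >/dev/null && python3 w.py && python3 -m pendant '[{"xyz":[0,-0.068,-0.059],"turn":[-0.003,0,0],"grip":0},{"xyz":[0,-0.068,-0.059],"turn":[-0.003,0,0],"grip":0},{"xyz":[0,-0.068,-0.059],"turn":[-0.003,0,0],"grip":0},{"xyz":[0,-0.068,-0.059],"turn":[-0.003,0,0],"grip":0},{"xyz":[0,-0.068,-0.059],"turn":[-0.003,0,0],"grip":0}]' >/dev/null && python3 w.py && python3 -m pendant '[{"xyz":[0,-0.068,-0.059],"turn":[-0.003,0,0],"grip":0},{"xyz":[0,-0.068,-0.059],"turn":[-0.003,0,0],"grip":0},{"xyz":[0,-0.068,-0.059],"turn":[-0.003,0,0],"grip":0},{"xyz":[0,-0.068,-0.059],"turn":[-0.003,0,0],"grip":0},{"xyz":[0,-0.068,-0.059],"turn":[-0.003,0,0],"grip":0}]' >/dev/null && python3 w.py && python3 -m pendant '[{"xyz":[0,-0.068,-0.059],"turn":[-0.003,0,0],"grip":0},{"xyz":[0,-0.068,-0.059],"turn":[-0.003,0,0],"grip":0},{"xyz":[0,-0.068,-0.059],"turn":[-0.003,0,0],"grip":0},{"xyz":[0,-0.068,-0.059],"turn":[-0.003,0,0],"grip":0},{"xyz":[0,-0.068,-0.059],"turn":[-0.003,0,0],"grip":0}]' >/dev/null && python3 w.py
python3 -c "
from h import *
watch()"
```

```text
t 10.1 th 0.342 Fz 3.2 gap 0.106 c5..c1 shift(0.5mm),score [(0, 1.0), (0, 1.0), (0, 1.0), (0, 1.0), (0, 1.0)] tray 2.0
t 10.5 th 0.357 Fz 2.8 gap 0.106 c5..c1 shift(0.5mm),score [(-1, 0.99), (0, 0.99), (0, 0.99), (0, 0.99), (-1, 0.99)] tray 2.0
t 11.0 th 0.372 Fz 2.7 gap 0.107 c5..c1 shift(0.5mm),score [(-1, 0.98), (-1, 0.98), (0, 0.98), (-1, 0.99), (0, 0.99)] tray 2.1
t 11.4 th 0.387 Fz 3.3 gap 0.107 c5..c1 shift(0.5mm),score [(-1, 0.97), (-1, 0.97), (-1, 0.98), (-1, 0.98), (0, 0.98)] tray 2.2
t 11.9 th 0.402 Fz 2.9 gap 0.105 c5..c1 shift(0.5mm),score [(-2, 0.95), (-1, 0.95), (-1, 0.96), (-1, 0.97), (0, 0.98)] tray 2.2
t 12.0 th 0.402 F [0.7 4.4 3.8] ff 30 gap 0.107 poserr cm [ 0.03 -0.09 -0.14] turn [0.003 0.003 0.005]
 strip diff rear->lip 27.2 6.9 11.0 8.2 11.2 18.7 6.0 9.0 8.0 10.8 8.6 11.3 5.0 tray diff 2.3
```

```bash
rm ref.npy; sed -i 's/abs(o\[0\])>4/o[0]>2/;s/tr>3.5/tr>4.5/' w.py; python3 w.py && python3 -m pendant '[{"xyz":[0,-0.068,-0.059],"turn":[-0.003,0,0],"grip":0},{"xyz":[0,-0.068,-0.059],"turn":[-0.003,0,0],"grip":0},{"xyz":[0,-0.068,-0.059],"turn":[-0.003,0,0],"grip":0},{"xyz":[0,-0.068,-0.059],"turn":[-0.003,0,0],"grip":0},{"xyz":[0,0,0],"turn":[0,0,0],"grip":0}]' >/dev/null && python3 w.py && python3 -m pendant '[{"xyz":[0,-0.068,-0.059],"turn":[-0.003,0,0],"grip":0},{"xyz":[0,-0.068,-0.059],"turn":[-0.003,0,0],"grip":0},{"xyz":[0,-0.068,-0.059],"turn":[-0.003,0,0],"grip":0},{"xyz":[0,-0.068,-0.059],"turn":[-0.003,0,0],"grip":0},{"xyz":[0,0,0],"turn":[0,0,0],"grip":0}]' >/dev/null && python3 w.py && python3 -m pendant '[{"xyz":[0,-0.068,-0.059],"turn":[-0.003,0,0],"grip":0},{"xyz":[0,-0.068,-0.059],"turn":[-0.003,0,0],"grip":0},{"xyz":[0,-0.068,-0.059],"turn":[-0.003,0,0],"grip":0},{"xyz":[0,-0.068,-0.059],"turn":[-0.003,0,0],"grip":0},{"xyz":[0,0,0],"turn":[0,0,0],"grip":0}]' >/dev/null && python3 w.py && python3 -m pendant '[{"xyz":[0,-0.068,-0.059],"turn":[-0.003,0,0],"grip":0},{"xyz":[0,-0.068,-0.059],"turn":[-0.003,0,0],"grip":0},{"xyz":[0,-0.068,-0.059],"turn":[-0.003,0,0],"grip":0},{"xyz":[0,-0.068,-0.059],"turn":[-0.003,0,0],"grip":0},{"xyz":[0,0,0],"turn":[0,0,0],"grip":0}]' >/dev/null && python3 w.py
python3 -c "
from h import *
watch()"
```

```text
t 12.0 th 0.402 Fz 4.4 gap 0.108 c5..c1 shift(0.5mm),score [(0, 1.0), (0, 1.0), (0, 1.0), (0, 1.0), (0, 1.0)] tray 2.2
t 12.5 th 0.414 Fz 3.6 gap 0.107 c5..c1 shift(0.5mm),score [(0, 0.98), (0, 0.98), (0, 0.99), (0, 0.99), (0, 0.99)] tray 2.3
t 12.9 th 0.426 Fz 4.3 gap 0.109 c5..c1 shift(0.5mm),score [(0, 0.93), (-1, 0.98), (0, 0.98), (0, 0.99), (0, 0.99)] tray 2.5
t 13.4 th 0.438 Fz 3.6 gap 0.107 c5..c1 shift(0.5mm),score [(88, 0.92), (-1, 0.97), (0, 0.98), (1, 0.98), (1, 0.99)] tray 2.8
t 13.9 th 0.450 Fz 4.3 gap 0.107 c5..c1 shift(0.5mm),score [(88, 0.91), (-1, 0.96), (120, 0.95), (32, 0.97), (31, 0.98)] tray 3.3
t 13.9 th 0.450 F [0.5 5.2 4.5] ff 30 gap 0.106 poserr cm [ 0.03 -0.09 -0.15] turn [0.003 0.003 0.006]
 strip diff rear->lip 20.5 7.5 11.7 8.4 11.5 19.7 7.9 12.9 11.9 16.9 15.3 18.4 13.5 tray diff 3.3
```

Castings 1–3 have started to slide, now about 16 mm along, at tip 0.45. Castings 4 and 5 need about 0.17 more. Holding here.

```bash
for i in 1; do python3 -m pendant '[{"xyz":[0,0,0],"turn":[0,0,0],"grip":0},{"xyz":[0,0,0],"turn":[0,0,0],"grip":0},{"xyz":[0,0,0],"turn":[0,0,0],"grip":0}]' >/dev/null; python3 w.py; python3 -m pendant '[{"xyz":[0,0,0],"turn":[0,0,0],"grip":0},{"xyz":[0,0,0],"turn":[0,0,0],"grip":0},{"xyz":[0,0,0],"turn":[0,0,0],"grip":0}]' >/dev/null; python3 w.py;  python3 -m pendant '[{"xyz":[0,0,0],"turn":[0,0,0],"grip":0},{"xyz":[0,0,0],"turn":[0,0,0],"grip":0},{"xyz":[0,0,0],"turn":[0,0,0],"grip":0},{"xyz":[0,0,0],"turn":[0,0,0],"grip":0},{"xyz":[0,0,0],"turn":[0,0,0],"grip":0}]' >/dev/null; python3 w.py; done
python3 - <<'E'
from h import *
a=shot('top')['frame'][150:330,120:480];b=shot('scene')['frame'][90:430,150:440]
a=cv2.resize(a,(480,240),interpolation=cv2.INTER_CUBIC);b=cv2.resize(b,(320,375))
c=np.zeros((375,800,3),np.uint8);c[:240,:480]=a;c[:,480:]=b;cv2.imwrite('pics/hold.png',c[:,:,::-1])
E
```

```text
t 14.2 th 0.450 Fz 3.3 gap 0.105 c5..c1 shift(0.5mm),score [(88, 0.81), (-1, 0.93), (39, 0.71), (112, 0.96), (24, 0.98)] tray 3.8
t 14.5 th 0.450 Fz 4.1 gap 0.107 c5..c1 shift(0.5mm),score [(88, 0.81), (-1, 0.92), (115, 0.7), (28, 0.78), (-20, 0.15)] tray 5.3
t 15.0 th 0.450 Fz 4.8 gap 0.106 c5..c1 shift(0.5mm),score [(88, 0.81), (-1, 0.92), (151, 0.31), (57, 0.26), (-20, 0.14)] tray 6.2
```

View pics/hold.png

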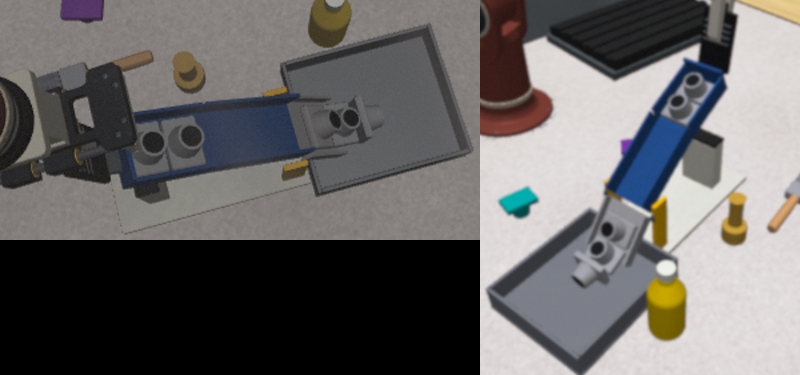

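Castings 4 and 5 are still at the rear (150,145 and 188,137 in the top half). Castings 1–3 have gone over the lip onto the plate and tray at (345,120). I'll wait for them to settle.

```bash
cat > m.py <<'E'
from h import *
import os
f=shot('scene')['frame'][250:400,200:340].astype(float)
if os.path.exists('m.npy'):print('tray motion max-ish',np.sort(np.abs(f-np.load('m.npy')).max(2).ravel())[-200].round(0))
np.save('m.npy',f)
E
python3 m.py;python3 -m pendant '[{"xyz":[0,0,0],"turn":[0,0,0],"grip":0},{"xyz":[0,0,0],"turn":[0,0,0],"grip":0},{"xyz":[0,0,0],"turn":[0,0,0],"grip":0},{"xyz":[0,0,0],"turn":[0,0,0],"grip":0},{"xyz":[0,0,0],"turn":[0,0,0],"grip":0}]' >/dev/null; python3 m.py; python3 -m pendant '[{"xyz":[0,0,0],"turn":[0,0,0],"grip":0},{"xyz":[0,0,0],"turn":[0,0,0],"grip":0},{"xyz":[0,0,0],"turn":[0,0,0],"grip":0},{"xyz":[0,0,0],"turn":[0,0,0],"grip":0},{"xyz":[0,0,0],"turn":[0,0,0],"grip":0}]' >/dev/null; python3 m.py
python3 - <<'E'
from h import *
a=shot('top')['frame'][185:295,310:475];b=shot('scene')['frame'][230:410,180:350]
a=cv2.resize(a,None,fx=2.4,fy=2.4,interpolation=cv2.INTER_CUBIC);b=cv2.resize(b,None,fx=2.3,fy=2.3,interpolation=cv2.INTER_CUBIC)
c=np.zeros((b.shape[0],a.shape[1]+b.shape[1],3),np.uint8);c[:a.shape[0],:a.shape[1]]=a;c[:,a.shape[1]:]=b;cv2.imwrite('pics/tray.png',c[:,:,::-1]);print(c.shape)
E
```

```text
tray motion max-ish 5.0
tray motion max-ish 5.0
(414, 787, 3)
```

View pics/tray.png

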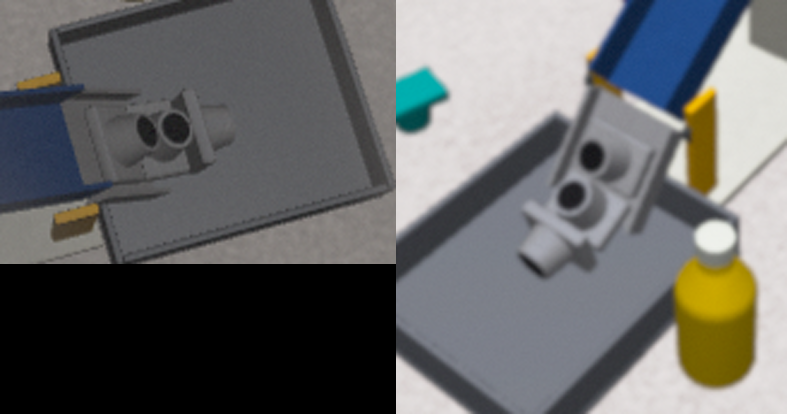

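The tray view shows casting 1 lying in the tray against the plate foot, with casting 2 (573,197) and casting 3 (593,155) queued on the steel plate, at rest. I'll triangulate them to see how far past the lip they are.

Run:
```python
from h import *
dt=shot('top');ds=shot('scene');p=json.load(open('p.json'))
def tri(a,b):
    o1,r1=ray(dt,a);o2,r2=ray(ds,b);t=np.linalg.lstsq(np.c_[r1,-r2],o2-o1,rcond=None)[0]
    A,B=o1+t[0]*r1,o2+t[1]*r2;m=(A+B)/2
    q=R.from_euler('z',p[2]).inv().apply(m-[p[0],p[1],0]);return q.round(4),'gap',np.linalg.norm(A-B).round(4)
T=lambda u,v:(310+u/2.4,185+v/2.4);S=lambda u,v:(180+(u-396)/2.3,230+v/2.3)
for n,a,b in(('c3 hole',(147,130),(593,155)),('c2 hole',(176,130),(573,197)),('c1 hole end',(232,125),(537,258)),('plate top L(far)',(82,88),(686,133)),('plate end near',(168,190),(555,210))):print(n,tri(T(*a),S(*b)))
```

```text
c3 hole (array([0.0568, 0.0021, 0.0817]), 'gap', np.float64(0.0014))
c2 hole (array([0.0812, 0.0013, 0.0565]), 'gap', np.float64(0.0025))
c1 hole end (array([0.1267, 0.0006, 0.0292]), 'gap', np.float64(0.0089))
plate top L(far) (array([0.0129, 0.0468, 0.0958]), 'gap', np.float64(0.0153))
plate end near (array([ 0.07  , -0.0348,  0.0075]), 'gap', np.float64(0.0027))
```

All three are past the lip (bin x of about 44, 68 and 115 mm) and below it, inside the tray footprint, leaning in a row on the plate. Lowering gently.

```bash
for i in 1; do python3 -m pendant '[{"xyz":[0,0.113,0.098],"turn":[0.005,0,0],"grip":0},{"xyz":[0,0.227,0.196],"turn":[0.01,0,0],"grip":0},{"xyz":[0,0.227,0.196],"turn":[0.01,0,0],"grip":0},{"xyz":[0,0.227,0.196],"turn":[0.01,0,0],"grip":0},{"xyz":[0,0.227,0.196],"turn":[0.01,0,0],"grip":0}]' >/dev/null; python3 -m pendant '[{"xyz":[0,0.227,0.196],"turn":[0.01,0,0],"grip":0},{"xyz":[0,0.227,0.196],"turn":[0.01,0,0],"grip":0},{"xyz":[0,0.227,0.196],"turn":[0.01,0,0],"grip":0},{"xyz":[0,0.227,0.196],"turn":[0.01,0,0],"grip":0},{"xyz":[0,0.227,0.196],"turn":[0.01,0,0],"grip":0}]' >/dev/null; python3 -c "
from h import *
watch()"; python3 -m pendant '[{"xyz":[0,0.227,0.196],"turn":[0.01,0,0],"grip":0},{"xyz":[0,0.227,0.196],"turn":[0.01,0,0],"grip":0},{"xyz":[0,0.227,0.196],"turn":[0.01,0,0],"grip":0},{"xyz":[0,0.227,0.196],"turn":[0.01,0,0],"grip":0},{"xyz":[0,0.227,0.196],"turn":[0.01,0,0],"grip":0}]' >/dev/null; python3 -m pendant '[{"xyz":[0,0.227,0.196],"turn":[0.01,0,0],"grip":0},{"xyz":[0,0.227,0.196],"turn":[0.01,0,0],"grip":0},{"xyz":[0,0.227,0.196],"turn":[0.01,0,0],"grip":0},{"xyz":[0,0.227,0.196],"turn":[0.01,0,0],"grip":0},{"xyz":[0,0.227,0.196],"turn":[0.01,0,0],"grip":0}]' >/dev/null; python3 m.py;python3 -c "
from h import *
watch()"; done
```

```text
t 17.2 th 0.353 F [1.1 4.5 3.9] ff 30 gap 0.106 poserr cm [ 0.02 -0.09 -0.14] turn [0.003 0.003 0.006]
 strip diff rear->lip 23.2 6.0 10.6 7.9 12.3 12.4 18.0 17.3 20.0 20.9 23.3 18.3 8.6 tray diff 5.0
tray motion max-ish 40.0
t 18.1 th 0.252 F [1.5 5.1 1.7] ff 30 gap 0.108 poserr cm [ 0.01 -0.12 -0.16] turn [0.003 0.004 0.007]
 strip diff rear->lip 19.6 4.3 10.4 7.0 9.9 12.6 18.6 17.0 18.8 19.9 22.7 19.3 7.8 tray diff 4.6
```

```bash
for i in 1; do python3 -m pendant '[{"xyz":[0,0.227,0.196],"turn":[0.01,0,0],"grip":0},{"xyz":[0,0.227,0.196],"turn":[0.01,0,0],"grip":0},{"xyz":[0,0.227,0.196],"turn":[0.01,0,0],"grip":0},{"xyz":[0,0.227,0.196],"turn":[0.01,0,0],"grip":0},{"xyz":[0,0.227,0.196],"turn":[0.01,0,0],"grip":0}]' >/dev/null; python3 -m pendant '[{"xyz":[0,0.227,0.196],"turn":[0.01,0,0],"grip":0},{"xyz":[0,0.227,0.196],"turn":[0.01,0,0],"grip":0},{"xyz":[0,0.227,0.196],"turn":[0.01,0,0],"grip":0},{"xyz":[0,0.227,0.196],"turn":[0.01,0,0],"grip":0},{"xyz":[0,0.227,0.196],"turn":[0.01,0,0],"grip":0}]' >/dev/null; python3 -m pendant '[{"xyz":[0,0.227,0.196],"turn":[0.01,0,0],"grip":0},{"xyz":[0,0.227,0.196],"turn":[0.01,0,0],"grip":0},{"xyz":[0,0.227,0.196],"turn":[0.01,0,0],"grip":0},{"xyz":[0,0.227,0.196],"turn":[0.01,0,0],"grip":0},{"xyz":[0,0.227,0.196],"turn":[0.01,0,0],"grip":0}]' >/dev/null; python3 m.py;python3 -c "
from h import *
watch()"; done
```

```text
tray motion max-ish 31.0
t 19.4 th 0.101 F [ 4.2  0.  -2.5] ff 30 gap 0.107 poserr cm [-0.   -0.09 -0.12] turn [0.003 0.004 0.006]
 strip diff rear->lip 8.7 3.6 7.7 5.9 5.2 13.0 19.3 17.2 17.9 18.5 21.7 21.2 5.6 tray diff 4.5
```

```bash
for i in 1 ; do python3 -m pendant '[{"xyz":[0,0.136,0.117],"turn":[0.006,0,0],"grip":0},{"xyz":[0,0.136,0.117],"turn":[0.006,0,0],"grip":0},{"xyz":[0,0.136,0.117],"turn":[0.006,0,0],"grip":0},{"xyz":[0,0.136,0.117],"turn":[0.006,0,0],"grip":0},{"xyz":[0,0.136,0.117],"turn":[0.006,0,0],"grip":0}]'>/dev/null; python3 -m pendant '[{"xyz":[0,0.136,0.117],"turn":[0.006,0,0],"grip":0},{"xyz":[0,0.136,0.117],"turn":[0.006,0,0],"grip":0},{"xyz":[0,0.136,0.117],"turn":[0.006,0,0],"grip":0},{"xyz":[0,0.136,0.117],"turn":[0.006,0,0],"grip":0},{"xyz":[0,0.136,0.117],"turn":[0.006,0,0],"grip":0}]'>/dev/null; python3 -m pendant '[{"xyz":[0,0.068,0.059],"turn":[0.003,0,0],"grip":0},{"xyz":[0,0.068,0.059],"turn":[0.003,0,0],"grip":0},{"xyz":[0,0.068,0.059],"turn":[0.003,0,0],"grip":0},{"xyz":[0,0.068,0.059],"turn":[0.003,0,0],"grip":0},{"xyz":[0,0.068,0.059],"turn":[0.003,0,0],"grip":0}]'>/dev/null;python3 -m pendant '[{"xyz":[0,0.068,0.059],"turn":[0.003,0,0],"grip":0},{"xyz":[0,0.068,0.059],"turn":[0.003,0,0],"grip":0},{"xyz":[0,0.068,0.059],"turn":[0.003,0,0],"grip":0},{"xyz":[0,0.045,0.039],"turn":[0.002,0,0],"grip":0},{"xyz":[0,0,0],"turn":[0,0,0],"grip":0}]'>/dev/null; python3 -c "
from h import *
watch();print(robot.state()['wrist_force'])
watch()"; done
```

```text
t 21.2 th 0.016 F [ 4.3 -3.3 -2.3] ff 30 gap 0.104 poserr cm [-0.01 -0.05 -0.09] turn [0.003 0.004 0.004]
 strip diff rear->lip 2.7 2.4 2.7 2.8 2.5 11.6 19.9 17.6 17.5 17.8 21.4 19.3 2.6 tray diff 4.4
[ 4.21828017 -3.39705249 -3.26417718]
t 21.2 th 0.016 F [ 4.2 -3.4 -3.3] ff 30 gap 0.106 poserr cm [-0.01 -0.05 -0.08] turn [0.003 0.004 0.004]
 strip diff rear->lip 2.7 2.4 2.7 2.7 2.5 11.6 20.0 17.7 17.6 17.9 21.4 19.4 2.7 tray diff 4.4
```

```bash
python3 -m pendant '[{"xyz":[0,0.068,0.059],"turn":[0.003,0,0],"grip":0},{"xyz":[0,0.068,0.059],"turn":[0.003,0,0],"grip":0},{"xyz":[0,0.045,0.039],"turn":[0.002,0,0],"grip":0},{"xyz":[0,0.045,0.039],"turn":[0.002,0,0],"grip":0},{"xyz":[0,0,0],"turn":[0,0,0],"grip":0}]'>/dev/null; python3 -c "
from h import *
watch()"; python3 -m pendant '[{"xyz":[0,0.045,0.039],"turn":[0.002,0,0],"grip":0},{"xyz":[0,0.045,0.039],"turn":[0.002,0,0],"grip":0},{"xyz":[0,0.045,0.039],"turn":[0.002,0,0],"grip":0},{"xyz":[0,0,0],"turn":[0,0,0],"grip":0},{"xyz":[0,0,0],"turn":[0,0,0],"grip":0}]'>/dev/null;python3 -c "
from h import *
watch()"
```

```text
t 21.7 th 0.006 F [ 4.7 -2.6 -3.5] ff 30 gap 0.103 poserr cm [-0.01 -0.04 -0.08] turn [0.003 0.004 0.004]
 strip diff rear->lip 2.1 2.0 2.0 2.1 2.0 11.2 20.0 17.7 17.5 17.8 21.2 19.3 2.2 tray diff 4.4
t 22.1 th 0.000 F [ 4.  -3.8 -2.9] ff 30 gap 0.104 poserr cm [-0.01 -0.04 -0.08] turn [0.003 0.004 0.003]
 strip diff rear->lip 1.6 1.6 1.5 1.5 1.5 10.9 19.9 17.6 17.4 17.7 21.2 19.4 1.9 tray diff 4.4
```

```bash
python3 -m pendant '[{"xyz":[0,0.034,0.03],"turn":[0.0015,0,0],"grip":0},{"xyz":[0,0.034,0.03],"turn":[0.0015,0,0],"grip":0},{"xyz":[0,0,0],"turn":[0,0,0],"grip":0},{"xyz":[0,0,0],"turn":[0,0,0],"grip":0}]'; python3 -m pendant '[{"xyz":[0,0.034,0.03],"turn":[0.0015,0,0],"grip":0},{"xyz":[0,0.034,0.03],"turn":[0.0015,0,0],"grip":0},{"xyz":[0,0,0],"turn":[0,0,0],"grip":0},{"xyz":[0,0,0],"turn":[0,0,0],"grip":0}]'
```

```text
clock: 22.53
ee_pos: [0.4592, 0.2299, 0.1671]
eef_rot: [0.025, -0.077, 0.951, -0.3]
wrist_force: [3.7, -5.0, -1.2]
finger_gap: 0.105
finger_force: 30.0
clock: 22.87
ee_pos: [0.4592, 0.2298, 0.1671]
eef_rot: [0.025, -0.076, 0.95, -0.301]
wrist_force: [3.4, -5.5, 3.1]
finger_gap: 0.106
finger_force: 30.0
```

The bin is on its rest: same height as at the start, and the load has reversed. Releasing and withdrawing along the tongue.

```bash
python3 -m pendant '[{"xyz":[0,0,0],"turn":[0,0,0],"grip":1.5},{"xyz":[0,0,0],"turn":[0,0,0],"grip":2.5},{"xyz":[0,0,0],"turn":[0,0,0],"grip":4},{"xyz":[0,0,0],"turn":[0,0,0],"grip":5},{"xyz":[0,0,0],"turn":[0,0,0],"grip":5}]'; python3 -m pendant '[{"xyz":[0,0,0],"turn":[0,0,0],"grip":5},{"xyz":[0,0,-0.7],"turn":[0,0,0],"grip":5},{"xyz":[0,0,-1.5],"turn":[0,0,0],"grip":5},{"xyz":[0,0,-2],"turn":[0,0,0],"grip":5},{"xyz":[0,0,-2],"turn":[0,0,0],"grip":5}]'; python3 -m pendant '[{"xyz":[0,0,-2],"turn":[0,0,0],"grip":5},{"xyz":[0,0,-2],"turn":[0,0,0],"grip":5},{"xyz":[0,0,-2],"turn":[0,0,0],"grip":5},{"xyz":[0,0,-1],"turn":[0,0,0],"grip":5},{"xyz":[0,0,0],"turn":[0,0,0],"grip":5}]'
python3 - <<'E'
from h import *
a=shot('top')['frame'][130:330,120:480];b=shot('scene')['frame'][130:430,170:480]
a=cv2.resize(a,(432,240),interpolation=cv2.INTER_CUBIC);b=cv2.resize(b,(368,356))
c=np.zeros((356,800,3),np.uint8);c[:240,:432]=a;c[:,432:]=b;cv2.imwrite('pics/fin.png',c[:,:,::-1])
E
```

```text
clock: 23.28
ee_pos: [0.4583, 0.2322, 0.1656]
eef_rot: [0.025, -0.079, 0.95, -0.3]
wrist_force: [1.2, 0.7, 0.6]
finger_gap: 0.402
finger_force: 0.0
clock: 23.7
ee_pos: [0.4527, 0.2669, 0.2174]
eef_rot: [0.025, -0.078, 0.95, -0.3]
wrist_force: [0.6, -0.5, 0.5]
finger_gap: 0.536
finger_force: 0.0
clock: 24.12
ee_pos: [0.4464, 0.3086, 0.2754]
eef_rot: [0.027, -0.079, 0.951, -0.298]
wrist_force: [0.2, 0.2, -0.1]
finger_gap: 0.537
finger_force: 0.0
```

View pics/fin.png

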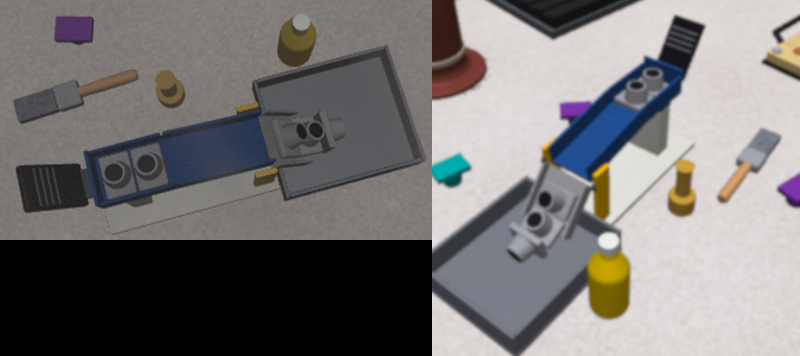

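The bin is down and the gripper is clear. Castings 4 and 5 are in the bin at (115,173) and (148,165). Castings 1–3 are past the lip in the tray and chute at (310,130). The bottle, gauge and brush are where they were. Handing in.

```bash
python3 -c "
from h import *
print(robot.job_done())"
```

```text
the job is handed in; nothing more can be done
None
```

Job handed in at about 24 s, verdict not shown: three castings went over the lip (casting 1 in the tray; 2 and 3 at rest on the steel plate leading into it, so they may not count as in the tray), two are still in the bin, the bin was lowered onto its rest and released, and the bottle, gauge and brush were left undisturbed.

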